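Hold a brass blank on the buff through the guard slot

TASK

Pull the flat brass blank, by its rectangular wooden grip, straight up out of its spring keeper, pass its lower end down through the slot in the polishing guard, and press the sprung buff wheel below down by a few millimetres (about 6). The job finishes while you are holding it there: keep your grip on the wooden grip and keep pressing, do not let go. Leave everything else where it stands.

Things in the scene. Friction and masses are not known exactly. Their poses are not given: they have to be found in the camera images.
- blank: brass strip on a wooden grip, 148 mm tall, 130 g, upright in the keeper at the start. Origin: centre of the brass's lower end; z runs up to the grip. Flat brass 6 (x) by 24 mm (y) up to z = 90 mm, with a 2 mm deep notch in each narrow edge at z = 46 to 55 mm; steel ferrule 14 x 28 mm, z = 90 to 96 mm; above it the wooden grip. Half a turn about z makes no difference
- blank_grip (a point): centre of the blank's wooden grip, 122 mm above the blank's origin, same axes: the grip is 20 mm (x) by 32 mm (y) by 52 mm (z). Pinch it across the 20 mm, here or a little higher, so that the fingertips stay above the ferrule
- keeper: fixed dark wooden block 50 (x) by 60 (y) by 66 mm tall; a narrow well in its top, floor 6 mm above the bench, holds the blank's lower end. Two spring balls in the well, on its y sides, sit in the blank's notches: a straight upward pull of about 11 N frees it; after 5 mm only a few N of drag remain; raised 60 mm it is clear. Origin: centre of the underside, right below the blank; same yaw
- slot (a point): centre of the slot's mouth in the top face of the polishing guard, a fixed grey housing 140 (x) by 150 (y) by 120 mm tall, open at -x and +x, with a 6 mm aluminium top plate. The slot is 26 mm along this point's y and 8 mm along its x (2 mm more than the brass each way), with a dark bevel 3 mm wide and 3 mm deep all round its mouth. z is up
- buff (a joint): how far the buff is pressed down, in m: 0 untouched, 0.018 at its stop. The buff is a white felt wheel 64 mm across and 34 mm wide inside the guard, straight below the slot, its axle along the slot's y. It is sprung: it yields from about 2 N on and takes 0.3 N more for every mm (about 4 N at 6 mm)
- buff_top (a point): top of the buff's rim, straight below the slot's centre, 34 mm below the guard's top face while the buff is untouched; it goes down with the buff
- punch: doming punch: a round steel rod 14 mm thick, 124 mm tall, with a ball-like head, standing loose in a square wooden block. A bystander, to be left alone. Origin: centre of the underside
- hammer: bench hammer lying flat, 240 mm long. A bystander, to be left alone. Origin: under its middle
- driver: screwdriver lying flat, 170 mm long. A bystander, to be left alone. Origin: under its middle
- jar: small amber glass jar with a steel lid, 52 mm across, 62 mm tall. A bystander, to be left alone. Origin: centre of the underside
- sizer: upright aluminium ring-sizing cone on a round foot 60 mm across, 150 mm tall. A bystander, to be left alone. Origin: centre of the underside
- ring_clamp: wooden ring clamp lying flat, 110 mm long, 24 mm wide. A bystander, to be left alone. Origin: centre of the underside
- pot: small white bowl, 70 mm across, 30 mm tall. A bystander, to be left alone. Origin: centre of the underside
Not all that is in view belongs to the job. Leave any blue or turquoise look-alike of the keeper alone.

How it is judged:
By the outcome, as a careful person would: the job done as asked, in the order asked, and still so for the second after the job is handed in, while the arm keeps its last pose, push and grip.
It also fails if it takes over 54 s, if anything falls off the work surface, if the arm or the gripper's body presses on something with over 40 N, if the wrist force passes 120 N, or if a joint passes its speed limit or range.

ROBOT

A 6-joint arm with a two-finger parallel gripper is mounted at the origin on the work surface. World frame = base frame: x ahead of the robot, y to its left, z up, the work surface at z = 0. Lengths are in m, angles in degrees, forces in N, time in s.
With the tool pointing down it reaches from about 0.275 to 0.85 m from the base axis. Payload 19 kg.
Tool frame: the origin (TCP) lies between the finger pads; the fingertips stand robot.finger_overhang ahead of it and the grasp point (between the pads) lies 8 mm behind it (robot.finger_overhang is the distance from the TCP to the fingertips, in m); z points along the fingers, y is the line along which they close (so a half turn about z gives the same grasp; the last joint's range is limited). The gripper opens to 85 mm and grips with 20 to 120 N. Pads are 22 mm wide; open, the fingers measure 114 mm over their backs; the gripper's body (76 mm by 85 mm) begins 54 mm behind the grasp point. The pads swing forward as they close: fully open they stand 13 mm farther back than shut.
Start: joints at [-74.886, 8.623, 82.357, -0, 89.026, -7.678], TCP at [0.223, -0.53, 0.242] pointing down, gripper open.
Joint ranges: [-160.23, 160.23], [-39.13, 120.54], [6.94, 153.29], [-79.49, 259.48], [9.18, 160.14], [-161.06, 161.06]. Speed limits (degrees/s): [108.29, 108.29, 127.2, 172.46, 172.46, 172.46].

INTERFACE

Orientations are given as [roll, pitch, yaw] about the fixed x, y, z axes, in that order (R = Rz(yaw) Ry(pitch) Rx(roll)).
In Python, from workcell import monitor, cams, order, robot gives the robot as it stands. The module is installed in compiled form; this text tells all that it offers.
- The arm moves only by the shell command python3 -m crank 'ROWS' [FORCE]. ROWS is JSON, a list of rows, each an object with "turn": the turn, a rotation vector about the tool's x, y, z in degrees, a list of three; "linear": the shift along the tool's x, y, z in mm, a list of three; "grip": the opening, from 0 (shut) to 1 (fully open). In form: [{"turn": [rx, ry, rz], "linear": [x, y, z], "grip": grip}, ...]. A call has 1 to 12 rows; each row shifts and turns the commanded pose from where the row before left it, along the tool's axes as they then stand; what a row does not reach is not made up. A row lasts 1/8 s, in which the tool goes at most 62.5 mm and 10.7 degrees, less where a joint would pass 70% of its speed; a pose out of reach is approached as far as the arm can. A call is refused whole if a number of a shift passes 62.5 or a number of a turn 10.7, either way. A call with a gripper value outside its range is refused whole. The fingers move at their own pace and stop on an object; FORCE is the grip in N (left out, the last holds). Time passes only in rows, so rows that do not move let the fingers close. It gives the time, the measured TCP pose, the force, the opening and the grip force at its end, in the units of the state.
- monitor.sense(): the state, without advancing time (a new reading comes with each control period).
- cams.read_camera(name): name is "scene" or "top" or "wrist"; returns the picture (384x512x3 uint8, blue, green, red); there is no depth.
- cams.get_calibration(name): a dict with "mtx" (3x3 intrinsics, pixels), "rvec" (rotation vector, rad) and "tvec" (3), from world to camera coordinates, as OpenCV has them. Camera axes: x right, y down, z forward; pixel columns grow to the right and rows downward; lengths in m; the calibration is good to about 2 mm. A picture is of the moment at which its call begins: read the wrist's pose just before it. get_calibration takes no time and is no camera call; for the wrist camera it gives the pose at the moment of the call.
- order.sign_off(): hands the job in; it is judged then, once.
The state is a dict: "t": time; "q": joint angles; "joint_velocities": joint speeds; "tau": joint torques, N m; "tool_pos": TCP position; "tcp_rot": TCP orientation; "force": force on the tool from outside, world axes, zero at the start; "wrist_torque": the same for the moment, N m; "grip_width": finger opening in m; "finger_force": force on a finger pad.
Only numpy, scipy, OpenCV 4.12 (cv2) and the standard library are available. Lean on these libraries where they do the work, as an engineer would, in place of code of your own. Each camera call takes 0.05 s, during which the arm holds its last target. There are 200 camera calls.

## Working session

There is one attempt and no reset: what is moved stays moved. The work goes in short steps, Python scripts to look and compute and a shell command to move; the robot and the scene stay as the last step left them, time stands still between calls to the robot, and variables do not carry over. Pictures are saved under pics/ and viewed, at most 10 in all, crops included, and the job is handed in when it is done.

```bash
mkdir -p pics; cat > h.py <<'E'
import numpy as np, cv2
from workcell import monitor, cams, order, robot
def snap(n,f):
    im=cams.read_camera(n); cv2.imwrite('pics/'+f,im); return im
def cal(n):
    c=cams.get_calibration(n); return np.array(c['mtx'],float),cv2.Rodrigues(np.array(c['rvec'],float))[0],np.array(c['tvec'],float).ravel()
def ray(c,u,v):
    K,R,t=c; d=R.T@np.linalg.inv(K)@[u,v,1]; return -R.T@t,d
def onz(c,u,v,z):
    o,d=ray(c,u,v); return o+d*(z-o[2])/d[2]
def proj(c,p):
    K,R,t=c; q=K@(R@np.array(p)+t); return q[:2]/q[2]
def tri(rs):
    A=0;b=0
    for o,d in rs:
        d=d/np.linalg.norm(d); P=np.eye(3)-np.outer(d,d); A=A+P; b=b+P@o
    return np.linalg.solve(A,b)
E
python3 - <<'E'
from h import *
a=snap('scene','s0.png');b=snap('top','t0.png')
for n in('scene','top','wrist'):
    K,R,t=cal(n);print(n,K[0,0],-R.T@t)
print(monitor.sense(),robot.finger_overhang)
E
```

```text
scene 434.7622278183606 [1.28271857 0.40443125 0.83816845]
top 419.12415914542186 [0.26888897 0.01181398 1.26142895]
wrist 294.0344733880267 [ 0.28954371 -0.50207731  0.37269674]
{'t': 0.1, 'q': array([-7.48874708e+01,  8.64878530e+00,  8.23876965e+01, -1.20840085e-03,
        8.90262127e+01, -7.67702335e+00]), 'joint_velocities': array([ 0.02312443, -0.13672554, -0.0136696 , -0.06974331, -0.05933406,
       -0.00240249]), 'tau': array([ 5.85451402e-03, -7.14385557e+01, -5.71794927e+01, -1.30992735e-04,
        7.11371118e-03, -2.93109792e-05]), 'tool_pos': array([ 0.22265297, -0.52992307,  0.24174311]), 'tcp_rot': array([-1.79937706e+02, -7.17789713e-03,  2.27895699e+01]), 'force': array([-0.6366536 ,  0.03586877,  0.05080211]), 'wrist_torque': array([-0.03291188,  0.00424456,  0.03682585]), 'finger_force': 0.0, 'grip_width': 0.0854589307481871} 0.011
```

View pics/s0.png

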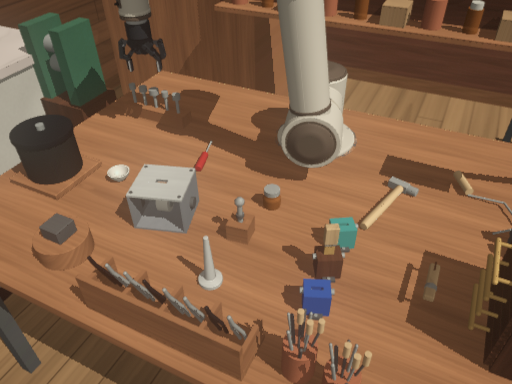

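View pics/t0.png

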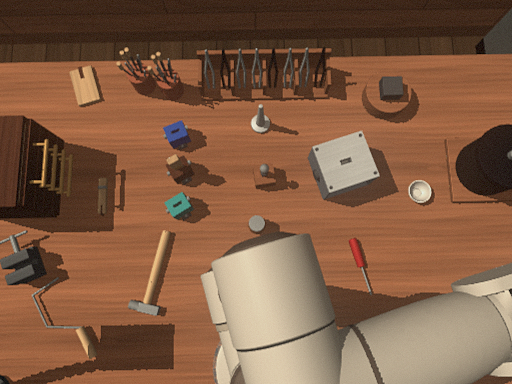

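Scene: the blank stands in the dark brown keeper at scene (330,250), top (178,166). Look-alikes are the blue block at scene (317,297), top (177,133), and the teal block at scene (343,232), top (178,206). Both are rejected by colour and because they hold no blank. The guard's slot is at scene (166,183), top (345,160). Next comes one close crop to check this choice.

```bash
python3 - <<'E'
import cv2,numpy as np
a=cv2.imread('pics/s0.png');b=cv2.imread('pics/t0.png')
f=lambda i,u,v,w,k:cv2.resize(i[v:v+w,u:u+w],(390,390),interpolation=cv2.INTER_CUBIC)
top=np.hstack([f(a,300,210,78,5),f(b,140,125,78,5)])
cv2.imwrite('pics/c0.png',top)
E
```

```text
(no output)
```

View pics/c0.png

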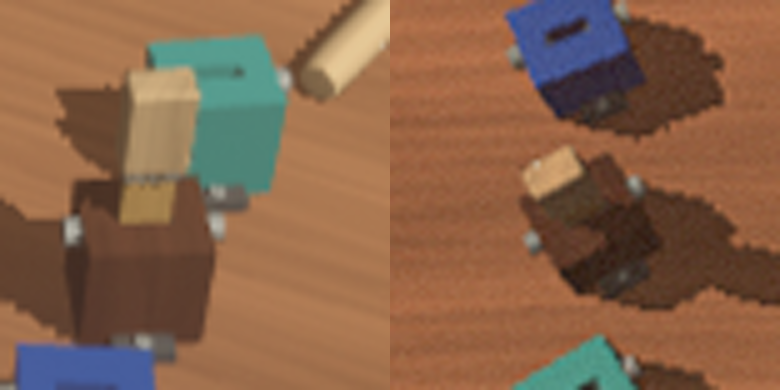

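The crop confirms it: the wooden grip, ferrule and brass stand in the brown keeper. The grip's top face is at about top px (173,159).

```bash
python3 - <<'E'
from h import *
b=cv2.imread('pics/t0.png');c=cal('top')
def rect(mask,u,v,z,lab):
    cs,_=cv2.findContours(mask,cv2.RETR_EXTERNAL,cv2.CHAIN_APPROX_NONE)
    k=min(cs,key=lambda k:np.hypot(*(k[:,0].mean(0)-[u,v])) if len(k)>6 else 1e9)
    P=np.array([onz(c,x,y,z)[:2] for x,y in k[:,0]],np.float32)*1000
    r=cv2.minAreaRect(P);bx=cv2.boxPoints(r);e=[bx[1]-bx[0],bx[2]-bx[1]];l=max(e,key=np.linalg.norm)
    print(lab,np.round(r[0],1),np.round(r[1],1),'long yaw',np.degrees(np.arctan2(l[1],l[0]))%180,'px',k[:,0].mean(0))
g=b.astype(int)
m=((g[...,2]>150)&(g[...,2]-g[...,0]>40)&(g[...,1]>125)).astype(np.uint8)*255
rect(m[140:175,155:200].copy(),18,19,.154,'grip(offset wrong)')
mm=np.zeros_like(m);mm[145:180,155:200]=m[145:180,155:200];rect(mm,173,159,.154,'grip')
d=(g.max(2)<110).astype(np.uint8)*255
mm=np.zeros_like(m);mm[148:172,332:358]=d[148:172,332:358];rect(mm,345,160,.12,'slot')
li=((g.min(2)>140)&(g.max(2)-g.min(2)<40)).astype(np.uint8)*255
mm=np.zeros_like(m);mm[115:215,295:390]=li[115:215,295:390];rect(mm,345,165,.12,'plate')
E
```

```text
grip(offset wrong) [1005.9  696.4] [19.1 30.7] long yaw 119.32143 px [16.96153846 18.84615385]
grip [575.6 239.5] [16.5 29. ] long yaw 116.56384 px [171.96153846 158.84615385]
slot [ 569.7 -241.3] [10.9 29.8] long yaw 107.5042 px [345.41666667 160.54166667]
plate [ 569.4 -241.2] [139.5 149. ] long yaw 107.37528 px [346.6        161.75384615]
```

```bash
python3 -m crank '[{"turn":[0,0,0],"linear":[26,-24,-1],"grip":1},{"turn":[0,0,0],"linear":[26,-24,-1],"grip":1},{"turn":[0,0,0],"linear":[26,-24,-1],"grip":1},{"turn":[0,0,0],"linear":[26,-24,-1],"grip":1},{"turn":[0,0,0],"linear":[26,-24,-1],"grip":1},{"turn":[0,0,0],"linear":[26,-24,-1],"grip":1},{"turn":[0,0,0],"linear":[26,-24,-1],"grip":1},{"turn":[0,0,0],"linear":[26,-24,-1],"grip":1},{"turn":[0,0,0],"linear":[26,-24,-1],"grip":1},{"turn":[0,0,0],"linear":[26,-24,-1],"grip":1},{"turn":[0,0,0],"linear":[26,-24,-1],"grip":1},{"turn":[0,0,0],"linear":[26,-24,-1],"grip":1}]' && python3 -m crank '[{"turn":[0,0,0],"linear":[26,-24,-1],"grip":1},{"turn":[0,0,0],"linear":[26,-24,-1],"grip":1},{"turn":[0,0,0],"linear":[26,-24,-1],"grip":1},{"turn":[0,0,0],"linear":[26,-24,-1],"grip":1},{"turn":[0,0,0],"linear":[26,-24,-1],"grip":1},{"turn":[0,0,0],"linear":[26,-24,-1],"grip":1},{"turn":[0,0,0],"linear":[26,-24,-1],"grip":1},{"turn":[0,0,0],"linear":[26,-24,-1],"grip":1},{"turn":[0,0,0],"linear":[26,-24,-1],"grip":1},{"turn":[0,0,0],"linear":[26,-24,-1],"grip":1},{"turn":[0,0,0],"linear":[26,-24,-1],"grip":1},{"turn":[0,0,0],"linear":[26,-24,-1],"grip":1}]' && python3 -m crank '[{"turn":[0,0,-10.4],"linear":[0,0,0],"grip":1},{"turn":[0,0,-10.4],"linear":[0,0,0],"grip":1},{"turn":[0,0,-10.4],"linear":[0,0,0],"grip":1},{"turn":[0,0,-10.4],"linear":[0,0,0],"grip":1},{"turn":[0,0,-10.4],"linear":[0,0,0],"grip":1},{"turn":[0,0,-10.4],"linear":[0,0,0],"grip":1},{"turn":[0,0,-10.4],"linear":[0,0,0],"grip":1},{"turn":[0,0,-10.4],"linear":[0,0,0],"grip":1},{"turn":[0,0,-10.4],"linear":[0,0,0],"grip":1},{"turn":[0,0,0],"linear":[0,0,0],"grip":1},{"turn":[0,0,0],"linear":[0,0,0],"grip":1}]'
python3 - <<'E'
from h import *
w=snap('wrist','w1.png');c=cal('wrist');print(proj(c,[.5756,.2395,.154]),-c[1].T@c[2])
E
```

```text
t: 1.6
tool_pos: [0.399, -0.1425, 0.2542]
tcp_rot: [-180.0, 0.0, 22.8]
force: [-0.3, -1.2, 0.0]
grip_width: 0.0852
finger_force: 0.0
t: 3.1
tool_pos: [0.5752, 0.2438, 0.266]
tcp_rot: [-180.0, 0.0, 22.8]
force: [-0.2, -0.7, 0.2]
grip_width: 0.0853
finger_force: 0.0
t: 4.47
tool_pos: [0.5748, 0.2426, 0.2661]
tcp_rot: [-180.0, -0.0, 116.1]
force: [0.0, 1.0, -0.8]
grip_width: 0.0853
finger_force: 0.0
[253.29264128 192.74718158] [0.54281542 0.30762825 0.39714233]
```

View pics/w1.png

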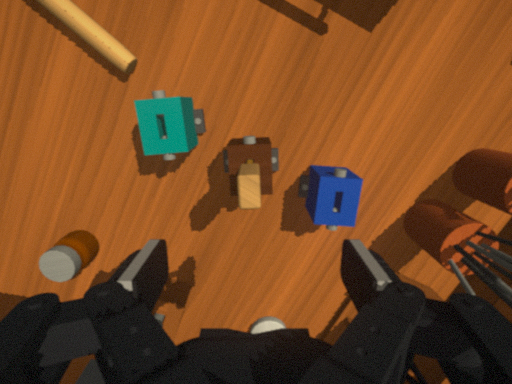

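The wrist view shows the brown keeper at (250,160) with the grip's top face at about (249,190). Teal is at (165,125) and blue at (333,195), with the fingers clear of everything. Now I'll measure the grip's top face and the keeper's top from this view.

```bash
python3 - <<'E'
from h import *
c=cal('wrist');b=cv2.imread('pics/w1.png');g=b.astype(int)
s=np.full(g.shape[:2],0,np.uint8)
m=((g[...,2]>150)&(g[...,1]>105)&(g[...,2]-g[...,0]>40)).astype(np.uint8)*255
print('cols R/G/B down center', g[150:215:5,249].tolist())
s[155:215,230:270]=m[155:215,230:270]
k=max(cv2.findContours(s,cv2.RETR_EXTERNAL,cv2.CHAIN_APPROX_NONE)[0],key=len)
print('bbox',cv2.boundingRect(k))
k=k[k[:,0,1]>=0]
P=np.array([onz(c,x,y,.154)[:2] for x,y in k[:,0]],np.float32)*1000
r=cv2.minAreaRect(P);bx=cv2.boxPoints(r);l=max([bx[1]-bx[0],bx[2]-bx[1]],key=np.linalg.norm)
print('grip top',r,np.degrees(np.arctan2(l[1],l[0]))%180)
for r_ in range(160,212,4): 
    cc=np.where(s[r_]>0)[0]; print(r_,cc.min() if len(cc) else 0,cc.max() if len(cc) else 0,end=' | ')
# keeper dark body
d=((g[...,2]<110)&(g[...,2]>45)&(g[...,0]<60)).astype(np.uint8)
z=np.zeros_like(d);z[135:200,222:285]=d[135:200,222:285]
print()
for r_ in range(136,196,6): 
    cc=np.where(z[r_]>0)[0]; print(r_,cc.min() if len(cc) else 0,cc.max() if len(cc) else 0,end=' | ')
E
```

```text
cols R/G/B down center [[25, 53, 93], [18, 48, 91], [32, 94, 132], [54, 96, 130], [50, 98, 132], [75, 138, 189], [73, 142, 190], [74, 147, 202], [79, 146, 202], [79, 154, 211], [84, 156, 214], [80, 149, 206], [42, 97, 169]]
bbox (238, 174, 24, 35)
grip top ((572.1118774414062, 239.0699005126953), (18.42656707763672, 31.267351150512695), 30.282630920410156) 120.28267
160 0 0 | 164 0 0 | 168 0 0 | 172 0 0 | 176 239 259 | 180 239 259 | 184 239 259 | 188 239 259 | 192 239 259 | 196 240 260 | 200 240 260 | 204 240 261 | 208 242 257 | 
136 0 0 | 142 229 270 | 148 223 277 | 154 222 271 | 160 222 270 | 166 222 272 | 172 222 273 | 178 222 270 | 184 222 271 | 190 222 271 |
```

```bash
python3 - <<'E'
from h import *
c=cal('wrist');g=cv2.cvtColor(cv2.imread('pics/w1.png'),cv2.COLOR_BGR2GRAY).astype(float)
def edge(rows,u0,u1,sg):
    P=[]
    for r in rows:
        d=np.clip(sg*np.gradient(cv2.GaussianBlur(g,(3,3),0)[r,u0:u1]),0,None)**2
        P.append((u0+(d*np.arange(u1-u0)).sum()/d.sum(),r))
    P=np.array(P); f=np.polyfit(P[:,1],P[:,0],1); print('rms',np.std(P[:,0]-np.polyval(f,P[:,1])))
    a,b=[onz(c,np.polyval(f,r),r,.154)[:2] for r in(rows[0],rows[-1])]
    print(f, 'yaw',np.degrees(np.arctan2(*(a-b)[::-1]))%180, a*1000,b*1000)
edge(range(178,204),234,245,1);edge(range(178,204),254,266,-1)
E
```

```text
rms 0.09655602668517377
[7.61936983e-02 2.23716060e+02] yaw 119.45405411891707 [557.5379562  245.30636854] [568.65399711 225.62201879]
rms 0.11671101290065423
[2.59980612e-02 2.54843478e+02] yaw 117.90560864821931 [574.53151169 253.65258843] [585.0991137  233.69858493]
```

```bash
python3 -m crank '[{"turn":[0,0,-2.6],"linear":[-2.2,-3.1,0],"grip":1},{"turn":[0,0,0],"linear":[0,0,15],"grip":1},{"turn":[0,0,0],"linear":[0,0,15],"grip":1},{"turn":[0,0,0],"linear":[0,0,15],"grip":1},{"turn":[0,0,0],"linear":[0,0,15],"grip":1},{"turn":[0,0,0],"linear":[0,0,15],"grip":1},{"turn":[0,0,0],"linear":[0,0,15],"grip":1},{"turn":[0,0,0],"linear":[0,0,15],"grip":1},{"turn":[0,0,0],"linear":[0,0,15],"grip":1},{"turn":[0,0,0],"linear":[0,0,10],"grip":1},{"turn":[0,0,0],"linear":[0,0,6],"grip":1},{"turn":[0,0,0],"linear":[0,0,0],"grip":1}]' && python3 -m crank '[{"turn":[0,0,0],"linear":[0,0,0],"grip":0.45},{"turn":[0,0,0],"linear":[0,0,0],"grip":0.45},{"turn":[0,0,0],"linear":[0,0,0],"grip":0.45},{"turn":[0,0,0],"linear":[0,0,0],"grip":0.45},{"turn":[0,0,0],"linear":[0,0,0],"grip":0.45},{"turn":[0,0,0],"linear":[0,0,0],"grip":0.45}]' 30
python3 - <<'E'
from h import *
w=snap('wrist','w2.png')
E
```

```text
t: 6.02
tool_pos: [0.573, 0.2393, 0.1301]
tcp_rot: [-180.0, -0.0, 119.0]
force: [0.9, 0.1, -0.5]
grip_width: 0.0851
finger_force: 0.0
t: 6.78
tool_pos: [0.573, 0.2393, 0.1303]
tcp_rot: [180.0, -0.0, 119.0]
force: [0.1, 0.0, 0.5]
grip_width: 0.0385
finger_force: 0.0
```

View pics/w2.png

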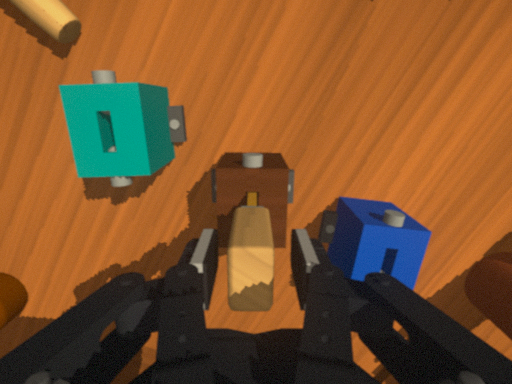

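The grip's centre is at col ~250 and the pads' at col ~254, so the gripper sits about 1 mm too far along +y. The axes look parallel. I'll correct this and close.

```bash
python3 -m crank '[{"turn":[0,0,0],"linear":[0,-1.2,0],"grip":0.45},{"turn":[0,0,0],"linear":[0,0,0],"grip":0},{"turn":[0,0,0],"linear":[0,0,0],"grip":0},{"turn":[0,0,0],"linear":[0,0,0],"grip":0},{"turn":[0,0,0],"linear":[0,0,0],"grip":0},{"turn":[0,0,0],"linear":[0,0,0],"grip":0},{"turn":[0,0,0],"linear":[0,0,0],"grip":0}]' 70
```

```text
t: 7.7
tool_pos: [0.5721, 0.2388, 0.1305]
tcp_rot: [180.0, -0.0, 119.0]
force: [-0.4, -1.1, 5.2]
grip_width: 0.0188
finger_force: 69.1
```

```bash
python3 -m crank '[{"turn":[0,0,0],"linear":[0,0,-1],"grip":0},{"turn":[0,0,0],"linear":[0,0,-1],"grip":0},{"turn":[0,0,0],"linear":[0,0,-2],"grip":0},{"turn":[0,0,0],"linear":[0,0,-2],"grip":0},{"turn":[0,0,0],"linear":[0,0,-4],"grip":0},{"turn":[0,0,0],"linear":[0,0,-5],"grip":0},{"turn":[0,0,0],"linear":[0,0,-5],"grip":0}]' && python3 -m crank '[{"turn":[0,0,0],"linear":[0,0,-10],"grip":0},{"turn":[0,0,0],"linear":[0,0,-10],"grip":0},{"turn":[0,0,0],"linear":[0,0,-15],"grip":0},{"turn":[0,0,0],"linear":[0,0,-15],"grip":0},{"turn":[0,0,0],"linear":[0,0,-15],"grip":0},{"turn":[0,0,0],"linear":[0,0,-15],"grip":0},{"turn":[0,0,0],"linear":[0,0,-15],"grip":0},{"turn":[0,0,0],"linear":[0,0,-15],"grip":0},{"turn":[0,0,0],"linear":[0,0,-15],"grip":0},{"turn":[0,0,0],"linear":[0,0,-15],"grip":0},{"turn":[0,0,0],"linear":[0,0,-5],"grip":0},{"turn":[0,0,0],"linear":[0,0,0],"grip":0}]'
python3 - <<'E'
from h import *
a=snap('scene','s1.png');b=snap('wrist','w3.png');
cv2.imwrite('pics/v3.png',np.hstack([cv2.resize(a[100:340,220:420],(500,600)),cv2.resize(b[100:384,185:325],(296,600))]))
print(monitor.sense()['force'])
E
```

```text
t: 8.57
tool_pos: [0.5721, 0.2388, 0.1509]
tcp_rot: [180.0, -0.0, 119.0]
force: [-1.0, -0.4, -5.1]
grip_width: 0.0193
finger_force: 69.5
t: 10.07
tool_pos: [0.572, 0.2387, 0.2954]
tcp_rot: [180.0, -0.0, 119.0]
force: [-1.1, -0.6, -0.6]
grip_width: 0.0193
finger_force: 70.0
[ 0.62267858  0.17558322 -1.01986309]
```

View pics/v3.png

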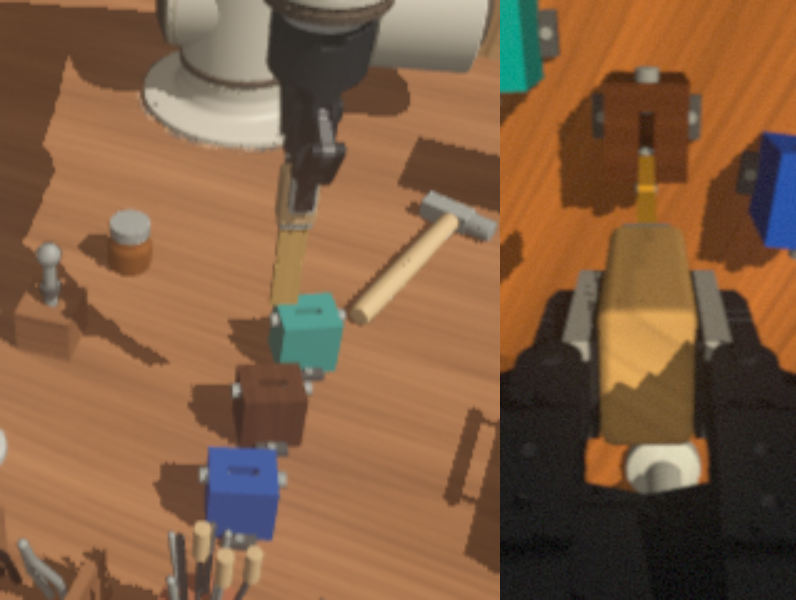

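The blank is free and held square. The keeper is empty at crop (270,385) and nothing else has moved. Next I carry it over the guard.

```bash
python3 -m crank '[{"turn":[0,0,0],"linear":[-13,-7.3,0],"grip":0},{"turn":[0,0,0],"linear":[-26,-14.6,0],"grip":0},{"turn":[0,0,0],"linear":[-26,-14.6,0],"grip":0},{"turn":[0,0,0],"linear":[-26,-14.6,0],"grip":0},{"turn":[0,0,0],"linear":[-26,-14.6,0],"grip":0},{"turn":[0,0,0],"linear":[-26,-14.6,0],"grip":0},{"turn":[0,0,0],"linear":[-26,-14.6,0],"grip":0},{"turn":[0,0,0],"linear":[-26,-14.6,0],"grip":0},{"turn":[0,0,0],"linear":[-26,-14.6,0],"grip":0}]' && python3 -m crank '[{"turn":[0,0,0],"linear":[-26,-14.6,0],"grip":0},{"turn":[0,0,0],"linear":[-26,-14.6,0],"grip":0},{"turn":[0,0,0],"linear":[-26,-14.6,0],"grip":0},{"turn":[0,0,0],"linear":[-26,-14.6,0],"grip":0},{"turn":[0,0,0],"linear":[-26,-14.6,0],"grip":0},{"turn":[0,0,0],"linear":[-26,-14.6,0],"grip":0},{"turn":[0,0,0],"linear":[-26,-14.6,0],"grip":0},{"turn":[0,0,0],"linear":[-15,-8.5,0],"grip":0},{"turn":[0,0,5.7],"linear":[0,0,0],"grip":0},{"turn":[0,0,5.7],"linear":[0,0,0],"grip":0},{"turn":[0,0,0],"linear":[0,0,0],"grip":0},{"turn":[0,0,0],"linear":[0,0,0],"grip":0}]'
python3 - <<'E'
from h import *
a=snap('scene','s2.png');b=snap('wrist','w4.png')
C=np.full((600,800,3),0,np.uint8)
C[:,:400]=cv2.resize(a[90:240,110:210],(400,600),interpolation=cv2.INTER_CUBIC);C[:,400:]=cv2.resize(b[84:384,156:356],(400,600),interpolation=cv2.INTER_CUBIC)
cv2.imwrite('pics/v4.png',C)
cs,cw=cal('scene'),cal('wrist');s=[.5695,-.2412,.12]
print('slot pred scene',proj(cs,s),'wrist',proj(cw,s))
E
```

```text
t: 11.3
tool_pos: [0.57, -0.0165, 0.2951]
tcp_rot: [-180.0, -0.0, 119.0]
force: [1.1, -1.3, -0.9]
grip_width: 0.0192
finger_force: 70.1
t: 12.8
tool_pos: [0.5691, -0.2406, 0.2953]
tcp_rot: [-180.0, -0.0, 107.7]
force: [-0.4, -0.1, -0.7]
grip_width: 0.0194
finger_force: 70.1
slot pred scene [160.72410682 180.94318274] wrist [254.10877013 172.97019296]
```

View pics/v4.png

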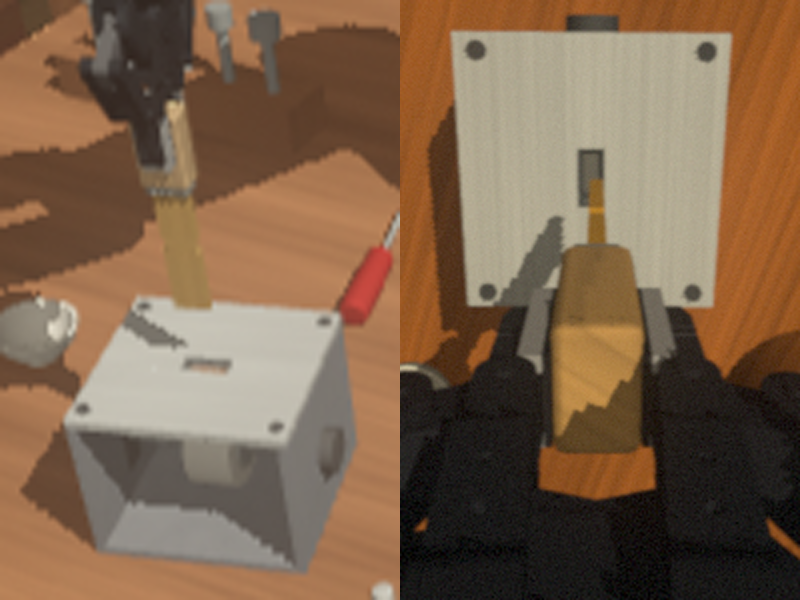

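In the wrist view (crop scale 2) the slot mouth is at crop (591,177), px (251.5,172.5). The brass end is at crop (596,180), px (254,174). In the scene view the slot is at (162,181). Now I'll get the offset of the slot from the blank's end within the same wrist view.

```bash
python3 - <<'E'
from h import *
b=cv2.imread('pics/w4.png');c=cal('wrist');g=b.astype(int)
S=monitor.sense();T=S['tool_pos'];ps=np.radians(S['tcp_rot'][2]);tx=np.array([np.cos(ps),np.sin(ps)]);ty=np.array([np.sin(ps),-np.cos(ps)])
tool=lambda p:np.round([(p[:2]-T[:2])@tx*1000,(p[:2]-T[:2])@ty*1000],2)
gray=cv2.cvtColor(b,cv2.COLOR_BGR2GRAY).astype(float)
def edges(row,u0,u1):
    d=np.gradient(gray[row,u0:u1]);n=np.clip(-d,0,None)**2;p=np.clip(d,0,None)**2;x=np.arange(u0,u1);h=len(x)//2
    return (n[:h]*x[:h]).sum()/n[:h].sum(),(p[h:]*x[h:]).sum()/p[h:].sum()
for r in (162,165,168,171): 
    l,rr=edges(r,238,266); print(r,l,rr,'slot mid',tool(onz(c,(l+rr)/2,r,.12)),'w',tool(onz(c,rr,r,.12))-tool(onz(c,l,r,.12)))
# slot ends along column left of brass (247-249)
for u in (247,248,249):
    d=np.gradient(gray[150:200,u]);print(u,'ends',150+d[:18].argmin(),150+18+d[18:].argmax(),[tool(onz(c,u,v,.12))[0] for v in(150+d[:18].argmin(),168+d[18:].argmax())])
# brass: saturation
sat=g[...,2]-g[...,0]
zb=T[2]-.1305+.006; print('zb',zb)
for r in range(170,206,3):
    x=np.where(sat[r,240:270]>70)[0]+240
    if len(x): print(r,x.min(),x.max(),'tip-plane',tool(onz(c,(x.min()+x.max())/2,r,zb)))
# plate edges
P=((g.min(2)>120)&(abs(sat)<45)).astype(np.uint8)
for r in (110,130,150):
    x=np.where(P[r,170:340])[0]+170; print('plate',r,x.min(),x.max(),tool(onz(c,(x.min()+x.max())/2,r,.12)))
# scene
cs=cal('scene');a=cv2.imread('pics/s2.png')
print('scene slot ray',onz(cs,161.8,181.3,.12)*1000)
E
```

```text
162 244.37932774805694 257.51397972531066 slot mid [11.26 -3.22] w [-1.000e-02  1.389e+01]
165 244.39343593925187 257.5928347514554 slot mid [ 8.03 -3.18] w [ 0. 14.]
168 244.39437243824082 257.5839665970772 slot mid [ 4.78 -3.19] w [ 0.   14.03]
171 244.40690104166666 257.579191569676 slot mid [ 1.51 -3.2 ] w [-1.000e-02  1.406e+01]
247 ends 158 187 [np.float64(15.54), np.float64(-16.26)]
248 ends 158 187 [np.float64(15.54), np.float64(-16.26)]
249 ends 158 187 [np.float64(15.54), np.float64(-16.26)]
zb 0.17082552846961974
176 251 256 tip-plane [ 8.7  -0.45]
179 251 256 tip-plane [ 5.93 -0.46]
182 251 256 tip-plane [ 3.14 -0.46]
185 251 257 tip-plane [ 0.34 -0.01]
188 250 257 tip-plane [-2.49 -0.46]
191 251 257 tip-plane [-5.32 -0.01]
194 251 257 tip-plane [-8.18 -0.01]
197 250 257 tip-plane [-11.05  -0.47]
200 250 257 tip-plane [-13.94  -0.47]
203 250 258 tip-plane [-16.85  -0.02]
plate 110 183 319 [64.37 -2.98]
plate 130 184 318 [44.57 -3.05]
plate 150 185 317 [24.   -3.12]
scene slot ray [ 569.54572805 -237.62326723  120.        ]
```

```bash
python3 - <<'E'
from h import *
b=cv2.imread('pics/w4.png');c=cal('wrist');g=b.astype(int)
print((g[166:182,252:256,2]-g[166:182,252:256,0]).mean(1).round().tolist())
gr=cv2.cvtColor(b,cv2.COLOR_BGR2GRAY); print(gr[152:164,247:251].mean(1).round().tolist(),gr[182:192,246:249].mean(1).round().tolist())
S=monitor.sense();T=S['tool_pos'];ps=np.radians(S['tcp_rot'][2]);tx=np.array([np.cos(ps),np.sin(ps)])
for v in(172,173,174,175):print(v,(onz(c,254,v,.1708)[:2]-T[:2])@tx*1000)
for v in(157.5,158,187,187.5):print(v,(onz(c,248,v,.12)[:2]-T[:2])@tx*1000)
print(g[172,236:270].tolist()[::1] if 0 else (g[185,246:262,2]-g[185,246:262,0]).tolist())
E
```

```text
[20.0, 21.0, 20.0, 19.0, 20.0, 21.0, 26.0, 49.0, 84.0, 92.0, 94.0, 94.0, 92.0, 92.0, 93.0, 96.0]
[178.0, 177.0, 176.0, 177.0, 176.0, 168.0, 136.0, 80.0, 68.0, 88.0, 95.0, 92.0] [78.0, 82.0, 84.0, 82.0, 90.0, 124.0, 162.0, 168.0, 168.0, 169.0]
172 12.361212780856977
173 11.446726609915954
174 10.530413630456964
175 9.612268363065384
157.5 16.07407633738425
158 15.541684048516355
187 -16.258873675219697
187.5 -16.823535078003125
[11, 12, 16, 20, 50, 86, 95, 97, 94, 98, 94, 75, 48, 32, 32, 31]
```

```bash
python3 -m crank '[{"turn":[0,0,0],"linear":[0,-2.9,0],"grip":0},{"turn":[0,0,0],"linear":[0,0,10],"grip":0},{"turn":[0,0,0],"linear":[0,0,10],"grip":0},{"turn":[0,0,0],"linear":[0,0,10],"grip":0},{"turn":[0,0,0],"linear":[0,0,10],"grip":0},{"turn":[0,0,0],"linear":[0,0,5],"grip":0},{"turn":[0,0,0],"linear":[0,0,0],"grip":0},{"turn":[0,0,0],"linear":[0,0,0],"grip":0}]'
python3 - <<'E'
from h import *
a=snap('scene','s3.png');b=snap('wrist','w5.png')
C=np.full((600,800,3),0,np.uint8)
C[:,:400]=cv2.resize(a[140:215,135:185],(400,600),interpolation=cv2.INTER_CUBIC);C[:,400:]=cv2.resize(b[120:270,204:304],(400,600),interpolation=cv2.INTER_CUBIC)
cv2.imwrite('pics/v5.png',C)
E
```

```text
t: 13.9
tool_pos: [0.5666, -0.2416, 0.2507]
tcp_rot: [180.0, 0.0, 107.6]
force: [-0.0, -0.2, -1.3]
grip_width: 0.019
finger_force: 70.1
```

View pics/v5.png

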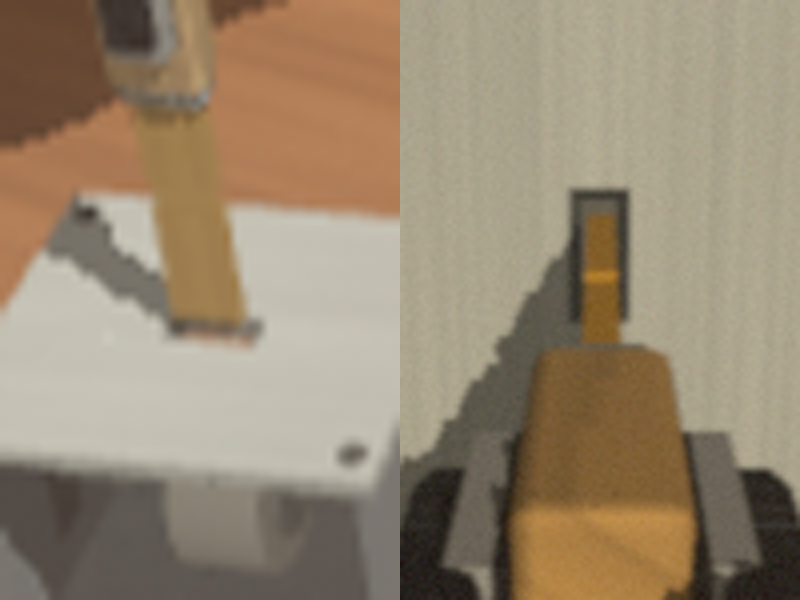

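The brass end hovers above the slot. In the wrist crop it is centred across the slot, with its columns' middle at 600 and the slot's at 599.5. Along the slot its far end is 24 px (5.9 mm) from the bevel edge at row 189, where 4 mm is expected. The scene crop also shows it about 2 mm short (brass middle at col 207, slot middle at 215). I'll shift it +2 mm along tool x and lower it gently.

```bash
python3 -m crank '[{"turn":[0,0,0],"linear":[2,0,0],"grip":0},{"turn":[0,0,0],"linear":[0,0,3],"grip":0},{"turn":[0,0,0],"linear":[0,0,2],"grip":0},{"turn":[0,0,0],"linear":[0,0,2],"grip":0},{"turn":[0,0,0],"linear":[0,0,2],"grip":0},{"turn":[0,0,0],"linear":[0,0,0],"grip":0}]'; python3 -m crank '[{"turn":[0,0,0],"linear":[0,0,2],"grip":0},{"turn":[0,0,0],"linear":[0,0,2],"grip":0},{"turn":[0,0,0],"linear":[0,0,0],"grip":0}]'
```

```text
t: 14.75
tool_pos: [0.5659, -0.2398, 0.2412]
tcp_rot: [-180.0, 0.0, 107.6]
force: [1.7, -1.7, -1.2]
grip_width: 0.0193
finger_force: 70.1
t: 15.12
tool_pos: [0.5659, -0.2397, 0.2371]
tcp_rot: [-180.0, -0.0, 107.6]
force: [1.4, -1.5, -2.1]
grip_width: 0.0195
finger_force: 70.0
```

```bash
python3 -m crank '[{"turn":[0,0,0],"linear":[0,0,3],"grip":0},{"turn":[0,0,0],"linear":[0,0,3],"grip":0},{"turn":[0,0,0],"linear":[0,0,3],"grip":0},{"turn":[0,0,0],"linear":[0,0,3],"grip":0},{"turn":[0,0,0],"linear":[0,0,0],"grip":0}]'; python3 -m crank '[{"turn":[0,0,0],"linear":[0,0,3],"grip":0},{"turn":[0,0,0],"linear":[0,0,3],"grip":0},{"turn":[0,0,0],"linear":[0,0,3],"grip":0},{"turn":[0,0,0],"linear":[0,0,0],"grip":0}]'
python3 -c "
from h import *
a=snap('scene','s4.png')
for i in range(4):
    print(monitor.sense()['force'].round(2)); cams.read_camera('top')"
```

```text
t: 15.75
tool_pos: [0.5658, -0.2396, 0.2249]
tcp_rot: [-180.0, -0.0, 107.6]
force: [1.6, -3.5, -3.3]
grip_width: 0.0196
finger_force: 69.9
t: 16.25
tool_pos: [0.5658, -0.2396, 0.2159]
tcp_rot: [-180.0, -0.0, 107.6]
force: [2.8, -3.7, -3.0]
grip_width: 0.0191
finger_force: 69.9
[ 0.99 -3.49 -3.83]
[ 2.09 -3.75 -3.37]
[ 1.21 -2.66 -3.89]
[ 0.81 -3.93 -5.  ]
```

```bash
python3 -m crank '[{"turn":[0,0,0],"linear":[-0.7,0,0],"grip":0},{"turn":[0,0,0],"linear":[0,0,0],"grip":0},{"turn":[0,0,0],"linear":[0,0,0],"grip":0}]'
python3 -c "
from h import *
a=snap('scene','s5.png');b=snap('wrist','w6.png')
C=np.full((600,800,3),0,np.uint8)
C[:,:400]=cv2.resize(a[150:225,135:185],(400,600),interpolation=cv2.INTER_CUBIC);C[:,400:]=cv2.resize(b[120:270,204:304],(400,600),interpolation=cv2.INTER_CUBIC)
cv2.imwrite('pics/v6.png',C)
F=[]
for i in range(6):
    s=monitor.sense();F.append(np.r_[s['force'],s['wrist_torque']]); cams.read_camera('top')
print(np.mean(F,0).round(2))"
```

```text
t: 16.88
tool_pos: [0.566, -0.2402, 0.2163]
tcp_rot: [-180.0, -0.0, 107.6]
force: [0.4, -1.2, -1.8]
grip_width: 0.0193
finger_force: 70.0
[ 0.13 -0.64 -1.09 -0.17  0.03  0.01]
```

View pics/v6.png

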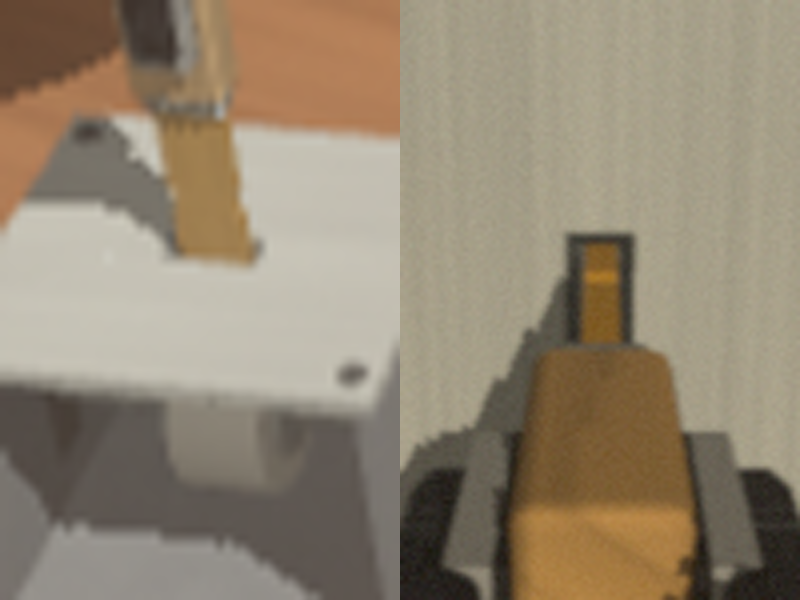

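The brass passes through the slot, and the forces are back to just the weight. Now I'll find the buff by feel.

```bash
cat > f.py <<'E'
from h import *
F=[];Z=[]
for i in range(5):
    s=monitor.sense();F.append(s['force']);Z.append(s['tool_pos'][2]); cams.read_camera('top')
print('mean',np.mean(F,0).round(2),np.mean(Z).round(4))
E
python3 -m crank '[{"turn":[0,0,0],"linear":[0,0,2],"grip":0},{"turn":[0,0,0],"linear":[0,0,1.5],"grip":0},{"turn":[0,0,0],"linear":[0,0,0],"grip":0}]'; python3 f.py; python3 -m crank '[{"turn":[0,0,0],"linear":[0,0,2],"grip":0},{"turn":[0,0,0],"linear":[0,0,2],"grip":0},{"turn":[0,0,0],"linear":[0,0,0],"grip":0}]'; python3 f.py;  python3 -m crank '[{"turn":[0,0,0],"linear":[0,0,2],"grip":0},{"turn":[0,0,0],"linear":[0,0,0],"grip":0}]'; python3 f.py
```

```text
t: 17.65
tool_pos: [0.566, -0.2403, 0.2126]
tcp_rot: [-180.0, -0.0, 107.6]
force: [0.9, -0.5, -2.0]
grip_width: 0.0193
finger_force: 70.1
mean [ 0.31  0.08 -1.15] 0.2127
t: 18.27
tool_pos: [0.5661, -0.2403, 0.2088]
tcp_rot: [180.0, -0.0, 107.6]
force: [0.4, 0.3, 0.6]
grip_width: 0.0192
finger_force: 70.5
mean [ 0.05 -0.11  1.1 ] 0.2089
t: 18.77
tool_pos: [0.5661, -0.2403, 0.2067]
tcp_rot: [180.0, -0.0, 107.6]
force: [0.2, 0.2, 2.0]
grip_width: 0.0193
finger_force: 70.6
mean [0.17 0.45 2.01] 0.2068
```

```bash
python3 -m crank '[{"turn":[0,0,0],"linear":[0,0,1.3],"grip":0},{"turn":[0,0,0],"linear":[0,0,1],"grip":0},{"turn":[0,0,0],"linear":[0,0,0],"grip":0},{"turn":[0,0,0],"linear":[0,0,0],"grip":0},{"turn":[0,0,0],"linear":[0,0,0],"grip":0}]'; python3 f.py
python3 -c "
from h import *
a=snap('scene','s6.png');b=cv2.imread('pics/s5.png')
C=np.hstack([cv2.resize(i[150:225,120:215],(400,316),interpolation=cv2.INTER_CUBIC) for i in(b,a)]);cv2.imwrite('pics/v7.png',C)"
```

```text
t: 19.65
tool_pos: [0.5661, -0.2403, 0.2045]
tcp_rot: [180.0, -0.0, 107.6]
force: [0.5, -0.7, 2.6]
grip_width: 0.0191
finger_force: 70.7
mean [ 0.42 -0.02  2.48] 0.2045
```

View pics/v7.png

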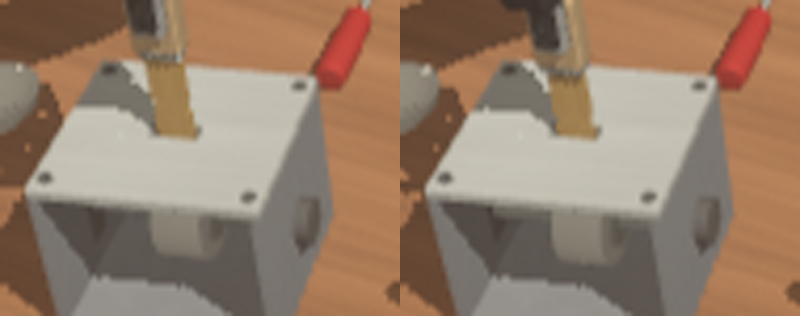

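The buff has moved down: its lower rim went from crop row 256 to 264. The force rise of 3.6 N and the geometry both put it at 5.5–6 mm, with the grip holding at 70 N. I'm handing it in.

```bash
python3 -m crank '[{"turn":[0,0,0],"linear":[0,0,0.3],"grip":0},{"turn":[0,0,0],"linear":[0,0,0],"grip":0},{"turn":[0,0,0],"linear":[0,0,0],"grip":0}]'; python3 -c "
from workcell import order
print(order.sign_off())"
```

```text
t: 20.32
tool_pos: [0.5661, -0.2403, 0.2042]
tcp_rot: [180.0, -0.0, 107.6]
force: [0.3, -0.3, 2.5]
grip_width: 0.0193
finger_force: 70.7
the job is handed in; nothing more can be done
None
```

I handed the job in at about 20 s: the blank is out of its keeper, through the guard's slot and holding the buff down by about 6 mm (estimated from force and height), still gripped at 70 N; sign-off returned no verdict.

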